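# Snap the cover of a control unit shut

## Robot

A 7-joint arm with a two-finger parallel gripper is mounted at the origin on the work surface. World frame = base frame: x ahead of the robot, y to its left, z up, the work surface at z = 0. Lengths are in m, angles in rad, forces in N, time in s.
With the tool pointing down it reaches from about 0.4 to 0.85 m from the base axis. Payload 4.5 kg.
Tool frame: the origin (TCP) lies on the centre line of the jaws, within the pads' length; the fingertips stand 11 mm ahead of it and the grasp point (between the pads) lies 8 mm behind it; z points along the fingers, y is the line along which they close (so a half turn about z gives the same grasp; the last joint's range is limited). The gripper opens to 88 mm and grips with 3 to 60 N. Pads are 18 mm wide; open, the fingers measure 123 mm over their backs; the gripper's body (75 mm by 187 mm) begins 45 mm behind the grasp point.
Start: joints at [1.176, 0.689, -0.195, 1.565, 0.157, 0.902, -0.215], TCP at [0.26, -0.568, 0.25] pointing down, gripper open.
Joint ranges: [-3.01, 3.01], [-0.46, 2.08], [-1.47, 1.51], [0.13, 2.56], [-1, 4.14], [0.04, 2.09], [-2.66, 2.66]. Speed limits (rad/s): [2.57, 2.57, 3.14, 3.14, 3.14, 3.14, 3.14].

## Interface

Orientations are given as a unit quaternion [x, y, z, w].
In Python, from plant import * gives the robot as it stands. The module is installed in compiled form; this text tells all that it offers.
- The arm moves only by the tool send_rows, never from a script. Its argument "motion" is a list of rows, each an object of numbers: "x", "y", "z": the shift along the tool's x, y, z in cm; "rx", "ry", "rz": the turn, a rotation vector about the tool's x, y, z in rad; "jaw": the finger opening in cm, from 0 to 8.81. In form: [{"x": .., "y": .., "z": .., "rx": .., "ry": .., "rz": .., "jaw": ..}, ...]. A call has exactly 5 rows; each row shifts and turns the commanded pose from where the row before left it, along the tool's axes as they then stand; what a row does not reach is not made up. A row lasts 1/10 s, in which the tool goes at most 50 mm and 8.59 degrees, less where a joint would pass 70% of its speed; a pose out of reach is approached as far as the arm can. A call is refused whole if a number of a shift passes 5 or a number of a turn 0.15, either way. A call with a gripper value outside its range is refused whole. The fingers move at their own pace and stop on an object; "grip_force" is the grip in N (left out, the last holds). Time passes only in rows, so rows that do not move let the fingers close, or fill a call up. It gives the time, the measured TCP pose, the force, the opening and the grip force at its end, in the units of the state.
- get_state(): the state, without advancing time (a new reading comes with each control period).
- snapshot(name): name is "scene" or "top"; returns a dict with "img" (420x560x3 uint8, red, green, blue), "vertical_fov" (degrees; the focal length in pixels is half the picture's height over the tangent of half this angle, whatever the lens; pixels are square), "cx", "cy" (the principal point, pixels), "D" ([k1, k2, p1, p2, k3] as OpenCV has them; the pictures are not rectified), "extrinsics" (4x4, takes a point from camera to world coordinates). Camera axes: x right, y up, looking along -z (the intrinsics and any distortion apply to the point x, -y, -z); pixel columns grow to the right and rows downward; lengths in m; the calibration is good to about 2 mm. A picture is of the moment at which its call begins. There is no depth.
- finish_job(): hands the job in; it is judged then, once.
The state is a dict: "clock": time; "q": joint angles; "qd": joint speeds; "joint_torque": joint torques, N m; "tool_pos": TCP position; "eef_rot": TCP orientation; "contact_force": force on the tool from outside, world axes, zero at the start; "moment": the same for the moment, N m; "opening": opening from 0.0 (shut) to 1.0 (fully open); "finger_force": force on a finger pad.
Only numpy, scipy, OpenCV 4.12 (cv2) and the standard library are available. Lean on these libraries where they do the work, as an engineer would, in place of code of your own. Each camera call takes 0.05 s, during which the arm holds its last target. There are 200 camera calls.

## Task

The cover of the grey control unit on the repair bench is only laid on: press down its four blue rim sections, all the way round, until each one clicks shut flush with the grey corners. Use the fingertips only: do not press on the pale clear window in the middle, do not lift the unit or push it about, and leave the screwdriver, the jar and the tray alone.

Things in the scene. Friction and masses are not known exactly. Their poses are not given: they have to be found in the camera images.
- unit: Grey plastic control unit standing loose on the bench, 160 x 210 mm (its x by y), 62 mm high, about 1 kg. Origin: centre of its underside, z up. Its cover has a window in the middle and a blue snap-down rim section along the middle of each side, between fixed grey corner blocks 36 mm square. The sections start standing up slantwise; shut, they are flush with the corners (62 mm).
- window: Thin clear, pale-looking window, 72 x 122 mm (x by y), in the middle of the cover over a green circuit board; origin at its centre, axes as the unit's. Its top lies 4 mm below the grey frame (8 mm wide, top at 62 mm) that surrounds it. It cracks if pressed.
- sec_front (a joint): Blue rim section on the unit's -x side (near side): flap 134 mm long, 36 mm from hinge to outer edge, 4 mm thick, hinged on its inner edge by the window frame, 62 mm up. In rad: 0 = standing up, as at the start (outer edge 10 mm up); 0.28 = shut, flush. Pressed at its ribs it resists with up to about 11 N until about 0.20, then snaps to 0.28 and stays; let go earlier, it springs up.
- press_front (a point): Press point of the front section: on its top face at three short white ribs, mid length, 24 mm from the hinge, 12 mm in from the outer edge; moves with the section (62 mm above the bench when shut, about 69 mm at the start). When shut it lies 68 mm from the unit's centre axis, towards that side.
- sec_back (a joint): Blue rim section on the unit's +x side: flap 134 mm long, 36 mm from hinge to outer edge, 4 mm thick, hinged on its inner edge by the window frame, 62 mm up. In rad: 0 = standing up, as at the start (outer edge 10 mm up); 0.28 = shut, flush. Pressed at its ribs it resists with up to about 11 N until about 0.20, then snaps to 0.28 and stays; let go earlier, it springs up.
- press_back (a point): Press point of the back section: on its top face at three short white ribs, mid length, 24 mm from the hinge, 12 mm in from the outer edge; moves with the section (62 mm above the bench when shut, about 69 mm at the start). When shut it lies 68 mm from the unit's centre axis, towards that side.
- sec_left (a joint): Blue rim section on the unit's +y side: flap 84 mm long, 36 mm from hinge to outer edge, 4 mm thick, hinged on its inner edge by the window frame, 62 mm up. In rad: 0 = standing up, as at the start (outer edge 10 mm up); 0.28 = shut, flush. Pressed at its ribs it resists with up to about 11 N until about 0.20, then snaps to 0.28 and stays; let go earlier, it springs up.
- press_left (a point): Press point of the left section: on its top face at three short white ribs, mid length, 24 mm from the hinge, 12 mm in from the outer edge; moves with the section (62 mm above the bench when shut, about 69 mm at the start). When shut it lies 93 mm from the unit's centre axis, towards that side.
- sec_right (a joint): Blue rim section on the unit's -y side: flap 84 mm long, 36 mm from hinge to outer edge, 4 mm thick, hinged on its inner edge by the window frame, 62 mm up. In rad: 0 = standing up, as at the start (outer edge 10 mm up); 0.28 = shut, flush. Pressed at its ribs it resists with up to about 11 N until about 0.20, then snaps to 0.28 and stays; let go earlier, it springs up.
- press_right (a point): Press point of the right section: on its top face at three short white ribs, mid length, 24 mm from the hinge, 12 mm in from the outer edge; moves with the section (62 mm above the bench when shut, about 69 mm at the start). When shut it lies 93 mm from the unit's centre axis, towards that side.
- screwdriver: Loose screwdriver lying near the unit; a bystander, to be left alone. Origin on its underside.
- screw_jar: Loose small jar with yellow cap, 48 mm across, 60 mm high; a bystander. Origin at the centre of its underside.
- parts_tray: Loose orange open parts tray, 75 x 100 mm, 35 mm high; a bystander. Origin at the centre of its underside.

How it is judged:
By the outcome, as a careful person would: the job done as asked, in the order asked, and still so for the second after the job is handed in, with the robot touching nothing.
It also fails if it takes over 54 s, if anything falls off the work surface, if the arm or the gripper's body presses on something with over 40 N, if the wrist force passes 120 N, or if a joint passes its speed limit or range.

## Working session

There is one attempt and no reset: what is moved stays moved. The work goes in short steps, Python scripts to look and compute and a tool call to move; the robot and the scene stay as the last step left them, time stands still between calls to the robot, and variables do not carry over. Pictures are saved under pics/ and viewed, at most 10 in all, crops included, and the job is handed in when it is done.

Besides the shell and the picture viewer there is one more tool, called after "Request:" by a JSON object that holds its "name" and its "arguments", one argument or row to a line. send_rows: Moves the arm, as the interface text tells. Its arguments: {"type":"object","properties":{"motion":{"type":"array"},"grip_force":{"type":"number"}},"required":["motion"]}

```bash
mkdir -p pics
cat > h.py <<'E'
from plant import *
import numpy as np, cv2
def save(s,n): cv2.imwrite('pics/'+n,s['img'][:,:,::-1])
def K(s):
    h=s['img'].shape[0]; f=h/2/np.tan(np.radians(s['vertical_fov'])/2)
    return np.array([[f,0,s['cx']],[0,f,s['cy']],[0,0,1.]])
def ray(s,uv):
    p=cv2.undistortPoints(np.array([[uv]],float),K(s),np.array(s['D'],float))[0,0]
    E=np.array(s['extrinsics']); return E[:3,3],E[:3,:3]@np.array([p[0],-p[1],-1])
def atz(s,uv,z):
    o,d=ray(s,uv); return o+d*(z-o[2])/d[2]
def proj(s,P):
    E=np.array(s['extrinsics']); c=(np.atleast_2d(P)-E[:3,3])@E[:3,:3]*[1,-1,-1]
    return cv2.projectPoints(c.astype(float),np.zeros(3),np.zeros(3),K(s),np.array(s['D'],float))[0][:,0]
E
python3 - <<'E'
from h import *
import pickle
d={}
for n in('scene','top'):
    s=snapshot(n);save(s,n+'0.png');d[n]=s;print(n,np.round(s['extrinsics'],3).tolist(),s['vertical_fov'],s['D'])
pickle.dump(d,open('s0.pkl','wb'))
print(get_state())
E
```

```text
scene [[-0.715, -0.417, 0.561, 1.27], [0.699, -0.433, 0.569, 0.69], [0.006, 0.799, 0.601, 0.758], [0.0, 0.0, 0.0, 1.0]] 44.03390944023187 [-0.08767188  0.          0.          0.          0.        ]
top [[-0.112, 0.974, -0.199, 0.425], [-0.994, -0.11, 0.02, 0.058], [-0.002, 0.2, 0.98, 0.968], [0.0, 0.0, 0.0, 1.0]] 45.35963268218567 [-0.1853419  0.         0.         0.         0.       ]
{'clock': 0.1, 'q': array([ 1.17580888,  0.68988873, -0.19451519,  1.56622543,  0.1573072 ,
        0.90249358, -0.21511967]), 'qd': array([ 0.00051571, -0.00174072,  0.00051608, -0.0019915 ,  0.00119359,
        0.00191668,  0.00096767]), 'joint_torque': array([-3.64351268e-03, -5.28500068e+01, -1.27148632e+00, -1.53835505e+01,
       -5.25292021e-02,  2.02608979e-03,  2.37242750e-05]), 'tool_pos': array([ 0.2595885 , -0.56794674,  0.24900109]), 'eef_rot': array([ 9.77099332e-01,  2.12782133e-01, -2.34327413e-04, -7.77490942e-04]), 'contact_force': array([ 0.21764761, -0.11015803,  0.96943294]), 'moment': array([ 0.03079064,  0.08237695, -0.03112976]), 'finger_force': 0.0, 'opening': 0.9991978260440569}
```

View pics/top0.png

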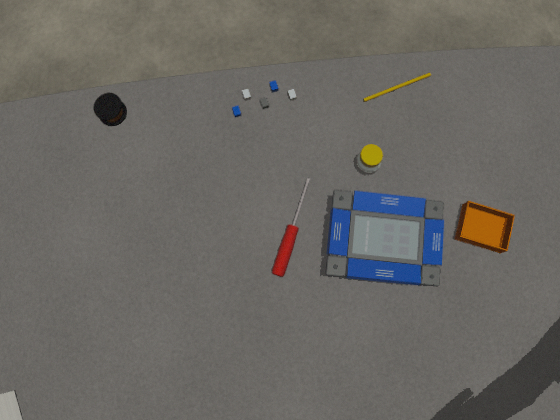

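View pics/scene0.png

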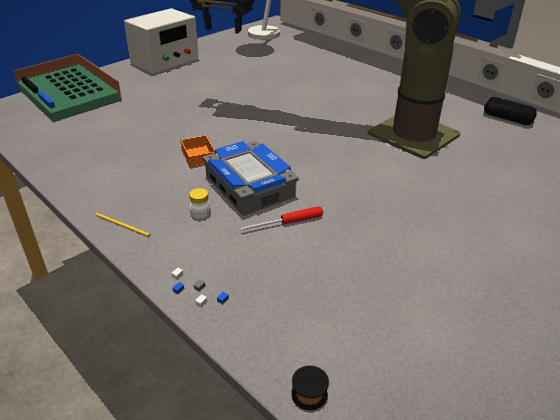

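Run:
```python
import cv2,numpy as np
a=cv2.imread('pics/top0.png')[180:300,315:455];b=cv2.imread('pics/scene0.png')[130:225,190:310]
o=np.zeros((600,800,3),np.uint8)
a=cv2.resize(a,None,fx=4,fy=4,interpolation=2);b=cv2.resize(b,None,fx=2,fy=2)
cv2.imwrite('pics/c1.png',a)
b=cv2.imread('pics/scene0.png')[130:225,190:310];cv2.imwrite('pics/c2.png',cv2.resize(b,None,fx=6,fy=6,interpolation=2))
```

```text
(no output)
```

View pics/c1.png

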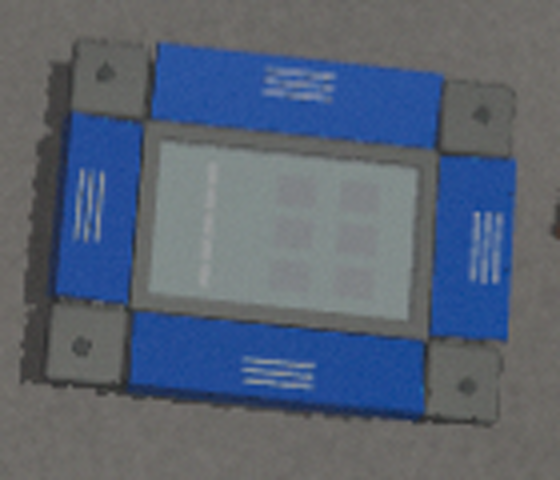

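View pics/c2.png

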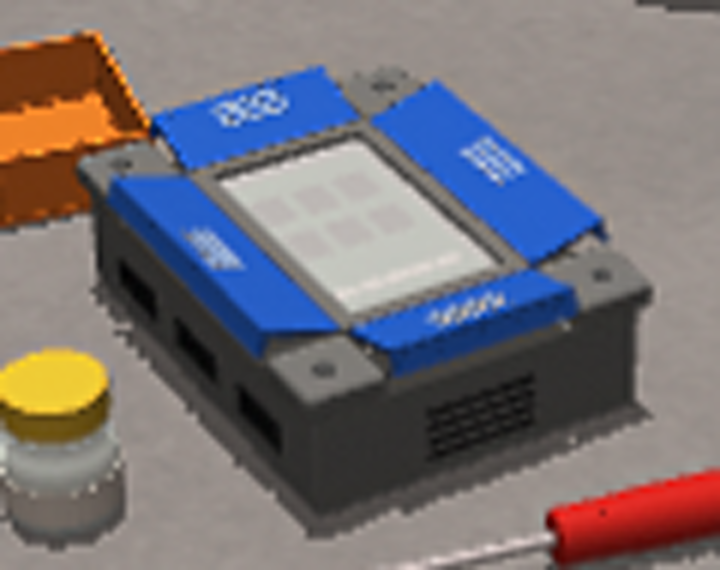

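Top view crop: block screws at (105,72), (482,114), (82,347), (467,385); scene crop: (323,370), (601,275), (122,163), (383,86). All four sections are standing up. The screwdriver lies left (+y), the jar behind, the tray to the right (-y).

Run:
```python
from h import *
import pickle
from scipy.optimize import least_squares
d=pickle.load(open('s0.pkl','rb'))
sg=np.array([[1,1],[1,-1],[-1,1],[-1,-1]])
t=(np.array([[105,72],[482,114],[82,347],[467,385]])+.5)/4-.5+[315,180]
c=(np.array([[323,370],[122,163],[601,275],[383,86]])+.5)/6-.5+[190,130]
def pts(p):
    x,y,a,z,sx,sy=p; q=sg*[sx,sy]; R=np.array([[np.cos(a),-np.sin(a)],[np.sin(a),np.cos(a)]])
    return np.c_[q@R.T+[x,y],np.full(4,z)]
def r(p,ks=('top','scene')): 
    P=pts(p); return np.r_[(proj(d['top'],P)-t).ravel() if 'top' in ks else [],(proj(d['scene'],P)-c).ravel() if 'scene' in ks else []]
f=least_squares(r,[.5,-.05,0,.06,.062,.087]);print(f.x.round(4),f.fun.round(2))
g=least_squares(lambda p:r([*p,.062,.062,.087]),[.5,-.05,0]);print(g.x.round(4),g.fun.round(2))
for k in('top','scene'):
    g2=least_squares(lambda p:r([*p,.062,.062,.087],(k,)),[.5,-.05,0]);print(k,g2.x.round(4))
x,y,a=g.x
for n,v in dict(front=(-.068,0),back=(.068,0),left=(0,.093),right=(0,-.093)).items():
    print(n,(x+v[0]*np.cos(a)-v[1]*np.sin(a)).round(4),(y+v[0]*np.sin(a)+v[1]*np.cos(a)).round(4))
S=get_state();from scipy.spatial.transform import Rotation as Ro
print(Ro.from_quat(S['eef_rot']).as_matrix().round(3))
```

```text
[ 0.5466 -0.1352 -0.2206  0.0646  0.0639  0.0889] [ 0.22  0.11 -0.   -0.17 -0.29 -0.06 -0.02  0.22  0.13 -0.19 -0.04  0.18
 -0.09 -0.03 -0.22  0.02]
[ 0.5464 -0.1359 -0.22  ] [ 1.34  1.59 -1.07  1.02  1.09 -0.74 -0.96 -0.73  0.36 -0.04  0.89  1.08
 -1.31  0.58 -0.6   1.25]
top [ 0.5469 -0.1357 -0.2194]
scene [ 0.5443 -0.1377 -0.2219]
front 0.4801 -0.1211
back 0.6128 -0.1507
left 0.5667 -0.0451
right 0.5261 -0.2267
[[ 0.909  0.416 -0.001]
 [ 0.416 -0.909  0.001]
 [-0.    -0.002 -1.   ]]
```

Request:
{"name": "send_rows", "arguments": {
  "motion": [
    {"x": 3.84,"y": -1.99,"jaw": 0},
    {"x": 3.84,"y": -1.99,"jaw": 0},
    {"x": 3.84,"y": -1.99,"jaw": 0},
    {"x": 3.84,"y": -1.99,"jaw": 0},
    {"x": 3.84,"y": -1.99,"jaw": 0}
  ],
  "grip_force": 10
}}

```text
schema error: expected keys x, y, z, rx, ry, rz, jaw
```

Request:
{"name": "send_rows", "arguments": {
  "motion": [
    {"x": 3.84,"y": -1.99,"jaw": 0},
    {"x": 3.84,"y": -1.99,"jaw": 0},
    {"x": 3.84,"y": -1.99,"jaw": 0},
    {"x": 3.84,"y": -1.99,"jaw": 0},
    {"x": 3.84,"y": -1.99,"jaw": 0}
  ]
}}

```text
schema error: expected keys x, y, z, rx, ry, rz, jaw
```

Request:
{"name": "send_rows", "arguments": {
  "motion": [
    {"rz": -0.13,"z": 2,"jaw": 0},
    {"rz": -0.13,"z": 2,"jaw": 0},
    {"rz": -0.13,"z": 2,"jaw": 0},
    {"rz": -0.13,"z": 2,"jaw": 0},
    {"rz": -0.13,"z": 2,"jaw": 0}
  ]
}}

```text
schema error: expected keys x, y, z, rx, ry, rz, jaw
```

Request:
{"name": "send_rows", "arguments": {
  "motion": [
    {"rz": -0.13,"jaw": 0},
    {"rz": -0.13,"jaw": 0},
    {"jaw": 0},
    {"jaw": 0},
    {"jaw": 0}
  ]
}}

```text
schema error: expected keys x, y, z, rx, ry, rz, jaw
```

```bash
cat >> h.py <<'E'
from scipy.spatial.transform import Rotation as Ro
def to(x,y,z):
    S=get_state();R=Ro.from_quat(S['eef_rot']).as_matrix()
    print('t',round(S['clock'],2),'pos',S['tool_pos'].round(4),'yaw',np.arctan2(R[1,0],R[0,0]).round(3),'tilt',R[:,2].round(3),'F',S['contact_force'].round(1),'open',round(S['opening'],3),
     'tool shift cm',(R.T@(np.array([x,y,z])-S['tool_pos'])*100).round(2))
P=dict(front=(.4801,-.1207),back=(.6128,-.1503),left=(.567,-.0447),right=(.5263,-.2263))
E
python3 - <<'E'
from h import *
to(*P['right'],.1)
s=snapshot('top');save(s,'top1.png')
E
```

```text
t 0.1 pos [ 0.2596 -0.5679  0.249 ] yaw 0.429 tilt [-0.001  0.001 -1.   ] F [ 0.2 -0.1  1. ] open 0.999 tool shift cm [ 38.46 -19.96  14.93]
```

Request:
{"name": "send_rows", "arguments": {
  "motion": [
    {"x": 3.84,"y": -1.99,"z": 0,"rx": 0,"ry": 0,"rz": 0,"jaw": 0},
    {"x": 3.84,"y": -1.99,"z": 0,"rx": 0,"ry": 0,"rz": 0,"jaw": 0},
    {"x": 3.84,"y": -1.99,"z": 0,"rx": 0,"ry": 0,"rz": 0,"jaw": 0},
    {"x": 3.84,"y": -1.99,"z": 0,"rx": 0,"ry": 0,"rz": 0,"jaw": 0},
    {"x": 3.84,"y": -1.99,"z": 0,"rx": 0,"ry": 0,"rz": 0,"jaw": 0}
  ],
  "grip_force": 10
}}

```text
clock: 0.65
tool_pos: [0.3939, -0.3966, 0.2496]
eef_rot: [0.977, 0.213, -0.0, -0.0]
contact_force: [0.3, -0.5, -0.5]
opening: 0.571
finger_force: 0.0
```

Request:
{"name": "send_rows", "arguments": {
  "motion": [
    {"x": 3.84,"y": -1.99,"z": 0,"rx": 0,"ry": 0,"rz": 0,"jaw": 0},
    {"x": 3.84,"y": -1.99,"z": 0,"rx": 0,"ry": 0,"rz": 0,"jaw": 0},
    {"x": 3.84,"y": -1.99,"z": 0,"rx": 0,"ry": 0,"rz": 0,"jaw": 0},
    {"x": 3.84,"y": -1.99,"z": 0,"rx": 0,"ry": 0,"rz": 0,"jaw": 0},
    {"x": 3.84,"y": -1.99,"z": 0,"rx": 0,"ry": 0,"rz": 0,"jaw": 0}
  ]
}}

```text
clock: 1.15
tool_pos: [0.5271, -0.2262, 0.2496]
eef_rot: [0.977, 0.213, -0.0, -0.0]
contact_force: [0.6, -1.1, 0.1]
opening: 0.115
finger_force: 0.0
```

Request:
{"name": "send_rows", "arguments": {
  "motion": [
    {"x": 0,"y": 0,"z": 2,"rx": 0,"ry": 0,"rz": -0.13,"jaw": 0},
    {"x": 0,"y": 0,"z": 2,"rx": 0,"ry": 0,"rz": -0.13,"jaw": 0},
    {"x": 0,"y": 0,"z": 2,"rx": 0,"ry": 0,"rz": -0.13,"jaw": 0},
    {"x": 0,"y": 0,"z": 2,"rx": 0,"ry": 0,"rz": -0.13,"jaw": 0},
    {"x": 0,"y": 0,"z": 2,"rx": 0,"ry": 0,"rz": -0.13,"jaw": 0}
  ]
}}

```text
clock: 1.65
tool_pos: [0.5262, -0.2277, 0.1488]
eef_rot: [0.857, 0.516, -0.0, -0.0]
contact_force: [1.0, 0.1, 0.1]
opening: 0.007
finger_force: 0.0
```

Request:
{"name": "send_rows", "arguments": {
  "motion": [
    {"x": 0,"y": 0,"z": 0,"rx": 0,"ry": 0,"rz": -0.13,"jaw": 0},
    {"x": 0,"y": 0,"z": 0,"rx": 0,"ry": 0,"rz": -0.13,"jaw": 0},
    {"x": 0,"y": 0,"z": 0,"rx": 0,"ry": 0,"rz": 0,"jaw": 0},
    {"x": 0,"y": 0,"z": 0,"rx": 0,"ry": 0,"rz": 0,"jaw": 0},
    {"x": 0,"y": 0,"z": 0,"rx": 0,"ry": 0,"rz": 0,"jaw": 0}
  ]
}}

```text
clock: 2.15
tool_pos: [0.5264, -0.2278, 0.1498]
eef_rot: [0.785, 0.62, -0.0, 0.0]
contact_force: [-1.0, 0.6, 0.3]
opening: 0.005
finger_force: 0.0
```

Run:
```python
from h import *
to(*P['right'],.1)
```

```text
t 2.15 pos [ 0.5264 -0.2278  0.1498] yaw 1.337 tilt [ 0. -0. -1.] F [-1.   0.6  0.3] open 0.005 tool shift cm [ 0.15 -0.05  4.98]
```

Request:
{"name": "send_rows", "arguments": {
  "motion": [
    {"x": 0.15,"y": -0.05,"z": 2,"rx": 0,"ry": 0,"rz": 0,"jaw": 0},
    {"x": 0,"y": 0,"z": 2,"rx": 0,"ry": 0,"rz": 0,"jaw": 0},
    {"x": 0,"y": 0,"z": 1.5,"rx": 0,"ry": 0,"rz": 0,"jaw": 0},
    {"x": 0,"y": 0,"z": 0.5,"rx": 0,"ry": 0,"rz": 0,"jaw": 0},
    {"x": 0,"y": 0,"z": 0,"rx": 0,"ry": 0,"rz": 0,"jaw": 0}
  ]
}}

```text
clock: 2.65
tool_pos: [0.526, -0.2261, 0.0894]
eef_rot: [0.784, 0.62, -0.0, -0.0]
contact_force: [0.1, 0.4, 0.3]
opening: 0.001
finger_force: 0.0
```

Run:
```python
from h import *
to(*P['right'],.073)
s=snapshot('scene');a=s['img'][90:225,170:310,::-1];b=snapshot('top')['img'][165:300,315:455,::-1]
cv2.imwrite('pics/p1.png',cv2.resize(np.hstack([a,b]),None,fx=2.8,fy=2.8,interpolation=2))
```

```text
t 2.65 pos [ 0.526  -0.2261  0.0894] yaw 1.338 tilt [-0.001 -0.    -1.   ] F [0.1 0.4 0.3] open 0.001 tool shift cm [-0.02  0.03  1.64]
```

View pics/p1.png

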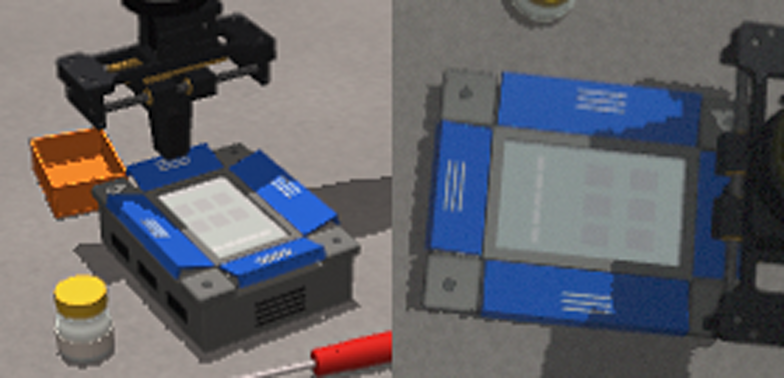

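The closed fingertips hang just above the ribs of the right section (scene crop about (172,155)). I'll press gently.

Request:
{"name": "send_rows", "arguments": {
  "motion": [
    {"x": 0,"y": 0,"z": 0.3,"rx": 0,"ry": 0,"rz": 0,"jaw": 0},
    {"x": 0,"y": 0,"z": 0.3,"rx": 0,"ry": 0,"rz": 0,"jaw": 0},
    {"x": 0,"y": 0,"z": 0.2,"rx": 0,"ry": 0,"rz": 0,"jaw": 0},
    {"x": 0,"y": 0,"z": 0.2,"rx": 0,"ry": 0,"rz": 0,"jaw": 0},
    {"x": 0,"y": 0,"z": 0.1,"rx": 0,"ry": 0,"rz": 0,"jaw": 0}
  ]
}}

```text
clock: 3.25
tool_pos: [0.5264, -0.2271, 0.0795]
eef_rot: [0.784, 0.62, -0.0, 0.001]
contact_force: [-1.7, -0.7, 7.2]
opening: 0.009
finger_force: 3.3
```

Request:
{"name": "send_rows", "arguments": {
  "motion": [
    {"x": 0,"y": 0,"z": 0.1,"rx": 0,"ry": 0,"rz": 0,"jaw": 0},
    {"x": 0,"y": 0,"z": 0.1,"rx": 0,"ry": 0,"rz": 0,"jaw": 0},
    {"x": 0,"y": 0,"z": 0.1,"rx": 0,"ry": 0,"rz": 0,"jaw": 0},
    {"x": 0,"y": 0,"z": 0,"rx": 0,"ry": 0,"rz": 0,"jaw": 0},
    {"x": 0,"y": 0,"z": 0,"rx": 0,"ry": 0,"rz": 0,"jaw": 0}
  ]
}}

```text
clock: 3.75
tool_pos: [0.5262, -0.2257, 0.0755]
eef_rot: [0.784, 0.621, 0.0, -0.0]
contact_force: [-0.1, -0.1, 0.9]
opening: 0.009
finger_force: 0.0
```

Request:
{"name": "send_rows", "arguments": {
  "motion": [
    {"x": 0,"y": 0,"z": 0.1,"rx": 0,"ry": 0,"rz": 0,"jaw": 0},
    {"x": 0,"y": 0,"z": 0.1,"rx": 0,"ry": 0,"rz": 0,"jaw": 0},
    {"x": 0,"y": 0,"z": 0.1,"rx": 0,"ry": 0,"rz": 0,"jaw": 0},
    {"x": 0,"y": 0,"z": 0,"rx": 0,"ry": 0,"rz": 0,"jaw": 0},
    {"x": 0,"y": 0,"z": 0,"rx": 0,"ry": 0,"rz": 0,"jaw": 0}
  ]
}}

```text
clock: 4.25
tool_pos: [0.5263, -0.2259, 0.0734]
eef_rot: [0.784, 0.621, 0.0, 0.0]
contact_force: [-1.7, 0.8, 7.1]
opening: 0.007
finger_force: 3.4
```

Request:
{"name": "send_rows", "arguments": {
  "motion": [
    {"x": 0,"y": 0,"z": -2,"rx": 0,"ry": 0,"rz": 0,"jaw": 0},
    {"x": 0,"y": 0,"z": -1.5,"rx": 0,"ry": 0,"rz": 0,"jaw": 0},
    {"x": 4,"y": 0,"z": 0,"rx": 0,"ry": 0,"rz": 0,"jaw": 0},
    {"x": 4,"y": 0,"z": 0,"rx": 0,"ry": 0,"rz": 0,"jaw": 0},
    {"x": 4,"y": 0,"z": 0,"rx": 0,"ry": 0,"rz": 0,"jaw": 0}
  ]
}}

```text
clock: 4.75
tool_pos: [0.5542, -0.1083, 0.1078]
eef_rot: [0.785, 0.62, 0.0, 0.0]
contact_force: [0.9, 0.4, 0.3]
opening: 0.007
finger_force: 0.0
```

Request:
{"name": "send_rows", "arguments": {
  "motion": [
    {"x": 4,"y": 0,"z": 0,"rx": 0,"ry": 0,"rz": 0,"jaw": 0},
    {"x": 2.6,"y": -0.2,"z": 0,"rx": 0,"ry": 0,"rz": 0,"jaw": 0},
    {"x": 0,"y": 0,"z": 1,"rx": 0,"ry": 0,"rz": 0,"jaw": 0},
    {"x": 0,"y": 0,"z": 1,"rx": 0,"ry": 0,"rz": 0,"jaw": 0},
    {"x": 0,"y": 0,"z": 0,"rx": 0,"ry": 0,"rz": 0,"jaw": 0}
  ]
}}

```text
clock: 5.25
tool_pos: [0.5654, -0.0468, 0.0859]
eef_rot: [0.785, 0.62, -0.002, -0.0]
contact_force: [-1.0, -0.1, -0.4]
opening: 0.008
finger_force: 0.0
```

Run:
```python
from h import *
to(*P['left'],.073)
```

```text
t 5.25 pos [ 0.5654 -0.0468  0.0859] yaw 1.337 tilt [-0.004 -0.002 -1.   ] F [-1.  -0.1 -0.4] open 0.008 tool shift cm [0.24 0.11 1.29]
```

Request:
{"name": "send_rows", "arguments": {
  "motion": [
    {"x": 0.2,"y": 0.1,"z": 0,"rx": 0,"ry": 0,"rz": 0,"jaw": 0},
    {"x": 0,"y": 0,"z": 0.2,"rx": 0,"ry": 0,"rz": 0,"jaw": 0},
    {"x": 0,"y": 0,"z": 0.2,"rx": 0,"ry": 0,"rz": 0,"jaw": 0},
    {"x": 0,"y": 0,"z": 0.2,"rx": 0,"ry": 0,"rz": 0,"jaw": 0},
    {"x": 0,"y": 0,"z": 0.1,"rx": 0,"ry": 0,"rz": 0,"jaw": 0}
  ]
}}

```text
clock: 5.75
tool_pos: [0.5689, -0.0432, 0.0814]
eef_rot: [0.784, 0.62, 0.0, 0.0]
contact_force: [-1.7, -0.1, 7.0]
opening: 0.006
finger_force: 3.5
```

Request:
{"name": "send_rows", "arguments": {
  "motion": [
    {"x": 0,"y": 0,"z": 0.1,"rx": 0,"ry": 0,"rz": 0,"jaw": 0},
    {"x": 0,"y": 0,"z": 0.1,"rx": 0,"ry": 0,"rz": 0,"jaw": 0},
    {"x": 0,"y": 0,"z": 0.1,"rx": 0,"ry": 0,"rz": 0,"jaw": 0},
    {"x": 0,"y": 0,"z": 0.1,"rx": 0,"ry": 0,"rz": 0,"jaw": 0},
    {"x": 0,"y": 0,"z": 0,"rx": 0,"ry": 0,"rz": 0,"jaw": 0}
  ]
}}

```text
clock: 6.25
tool_pos: [0.5684, -0.0431, 0.0766]
eef_rot: [0.784, 0.621, -0.0, 0.0]
contact_force: [-0.4, 0.1, -0.2]
opening: 0.006
finger_force: 0.0
```

Request:
{"name": "send_rows", "arguments": {
  "motion": [
    {"x": 0,"y": 0,"z": 0.1,"rx": 0,"ry": 0,"rz": 0,"jaw": 0},
    {"x": 0,"y": 0,"z": 0.1,"rx": 0,"ry": 0,"rz": 0,"jaw": 0},
    {"x": 0,"y": 0,"z": 0,"rx": 0,"ry": 0,"rz": 0,"jaw": 0},
    {"x": 0,"y": 0,"z": 0,"rx": 0,"ry": 0,"rz": 0,"jaw": 0},
    {"x": 0,"y": 0,"z": 0,"rx": 0,"ry": 0,"rz": 0,"jaw": 0}
  ]
}}

```text
clock: 6.75
tool_pos: [0.5684, -0.0431, 0.0746]
eef_rot: [0.784, 0.621, -0.0, 0.0]
contact_force: [0.6, 0.1, 1.2]
opening: 0.004
finger_force: 0.0
```

Request:
{"name": "send_rows", "arguments": {
  "motion": [
    {"x": 0,"y": 0,"z": 0.1,"rx": 0,"ry": 0,"rz": 0,"jaw": 0},
    {"x": 0,"y": 0,"z": 0.1,"rx": 0,"ry": 0,"rz": 0,"jaw": 0},
    {"x": 0,"y": 0,"z": 0.05,"rx": 0,"ry": 0,"rz": 0,"jaw": 0},
    {"x": 0,"y": 0,"z": 0,"rx": 0,"ry": 0,"rz": 0,"jaw": 0},
    {"x": 0,"y": 0,"z": 0,"rx": 0,"ry": 0,"rz": 0,"jaw": 0}
  ]
}}

```text
clock: 7.25
tool_pos: [0.5686, -0.0431, 0.0732]
eef_rot: [0.784, 0.621, 0.0, 0.0]
contact_force: [-1.9, -0.5, 9.1]
opening: 0.005
finger_force: 4.7
```

Request:
{"name": "send_rows", "arguments": {
  "motion": [
    {"x": 0,"y": 0,"z": -2.5,"rx": 0,"ry": 0,"rz": 0,"jaw": 0},
    {"x": 0,"y": 0,"z": -2.5,"rx": 0,"ry": 0,"rz": 0,"jaw": 0},
    {"x": -3.14,"y": 2.28,"z": 0,"rx": 0,"ry": 0,"rz": 0,"jaw": 0},
    {"x": -3.14,"y": 2.28,"z": 0,"rx": 0,"ry": 0,"rz": 0,"jaw": 0},
    {"x": -3.14,"y": 2.28,"z": 0,"rx": 0,"ry": 0,"rz": 0,"jaw": 0}
  ]
}}

```text
clock: 7.75
tool_pos: [0.6139, -0.1517, 0.1226]
eef_rot: [0.784, 0.621, 0.0, 0.0]
contact_force: [0.4, -0.4, 0.6]
opening: 0.007
finger_force: 0.0
```

Request:
{"name": "send_rows", "arguments": {
  "motion": [
    {"x": 0,"y": 0,"z": 0,"rx": 0,"ry": 0,"rz": 0.13,"jaw": 0},
    {"x": 0,"y": 0,"z": 0,"rx": 0,"ry": 0,"rz": 0.13,"jaw": 0},
    {"x": 0,"y": 0,"z": 0,"rx": 0,"ry": 0,"rz": 0.13,"jaw": 0},
    {"x": 0,"y": 0,"z": 0,"rx": 0,"ry": 0,"rz": 0.13,"jaw": 0},
    {"x": 0,"y": 0,"z": 0,"rx": 0,"ry": 0,"rz": 0.13,"jaw": 0}
  ]
}}

```text
clock: 8.25
tool_pos: [0.6132, -0.1504, 0.1221]
eef_rot: [0.942, 0.335, -0.0, -0.0]
contact_force: [0.3, 0.4, -0.1]
opening: 0.004
finger_force: 0.0
```

Request:
{"name": "send_rows", "arguments": {
  "motion": [
    {"x": 0,"y": 0,"z": 0,"rx": 0,"ry": 0,"rz": 0.13,"jaw": 0},
    {"x": 0,"y": 0,"z": 0,"rx": 0,"ry": 0,"rz": 0.13,"jaw": 0},
    {"x": 0,"y": 0,"z": 0,"rx": 0,"ry": 0,"rz": 0.13,"jaw": 0},
    {"x": 0,"y": 0,"z": 0,"rx": 0,"ry": 0,"rz": 0.13,"jaw": 0},
    {"x": 0,"y": 0,"z": 0,"rx": 0,"ry": 0,"rz": 0.13,"jaw": 0}
  ]
}}

```text
clock: 8.75
tool_pos: [0.6133, -0.1502, 0.1221]
eef_rot: [1.0, 0.017, -0.0, -0.0]
contact_force: [-0.0, -0.1, -0.3]
opening: 0.004
finger_force: 0.0
```

Request:
{"name": "send_rows", "arguments": {
  "motion": [
    {"x": 0,"y": 0,"z": 0,"rx": 0,"ry": 0,"rz": 0.13,"jaw": 0},
    {"x": 0,"y": 0,"z": 0,"rx": 0,"ry": 0,"rz": 0.13,"jaw": 0},
    {"x": 0,"y": 0,"z": 2,"rx": 0,"ry": 0,"rz": 0,"jaw": 0},
    {"x": 0,"y": 0,"z": 1,"rx": 0,"ry": 0,"rz": 0,"jaw": 0},
    {"x": 0,"y": 0,"z": 0,"rx": 0,"ry": 0,"rz": 0,"jaw": 0}
  ]
}}

```text
clock: 9.25
tool_pos: [0.612, -0.1499, 0.0905]
eef_rot: [0.994, -0.11, -0.002, -0.0]
contact_force: [0.2, -1.0, 0.1]
opening: 0.001
finger_force: 0.0
```

Run:
```python
from h import *
to(*P['back'],.073)
a=snapshot('scene')['img'][90:225,170:310,::-1];b=snapshot('top')['img'][165:300,315:455,::-1]
cv2.imwrite('pics/p2.png',cv2.resize(np.hstack([a,b]),None,fx=2.8,fy=2.8,interpolation=2))
```

```text
t 9.25 pos [ 0.612  -0.1499  0.0905] yaw -0.221 tilt [-0.004  0.001 -1.   ] F [ 0.2 -1.   0.1] open 0.001 tool shift cm [0.09 0.02 1.75]
```

View pics/p2.png

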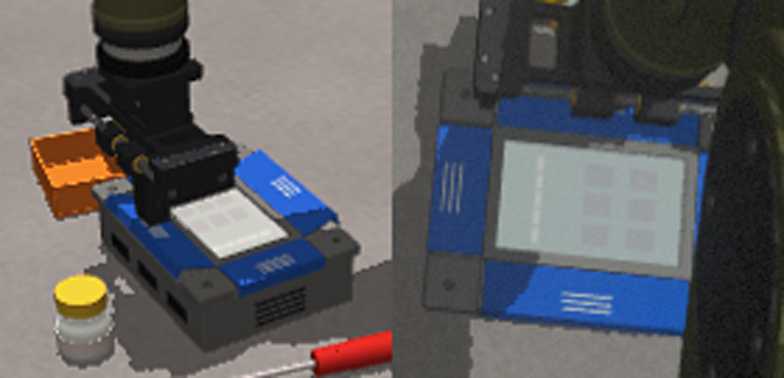

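The left section is shut flush, the unit hasn't moved, and the fingertips are over the back section's ribs (scene crop about (155,220)).

Request:
{"name": "send_rows", "arguments": {
  "motion": [
    {"x": 0,"y": 0,"z": 0.3,"rx": 0,"ry": 0,"rz": 0,"jaw": 0},
    {"x": 0,"y": 0,"z": 0.3,"rx": 0,"ry": 0,"rz": 0,"jaw": 0},
    {"x": 0,"y": 0,"z": 0.2,"rx": 0,"ry": 0,"rz": 0,"jaw": 0},
    {"x": 0,"y": 0,"z": 0.2,"rx": 0,"ry": 0,"rz": 0,"jaw": 0},
    {"x": 0,"y": 0,"z": 0.1,"rx": 0,"ry": 0,"rz": 0,"jaw": 0}
  ]
}}

```text
clock: 9.85
tool_pos: [0.6138, -0.1505, 0.0819]
eef_rot: [0.994, -0.11, 0.001, 0.0]
contact_force: [-0.8, 0.6, 6.7]
opening: 0.006
finger_force: 3.6
```

Request:
{"name": "send_rows", "arguments": {
  "motion": [
    {"x": 0,"y": 0,"z": 0.1,"rx": 0,"ry": 0,"rz": 0,"jaw": 0},
    {"x": 0,"y": 0,"z": 0.1,"rx": 0,"ry": 0,"rz": 0,"jaw": 0},
    {"x": 0,"y": 0,"z": 0.1,"rx": 0,"ry": 0,"rz": 0,"jaw": 0},
    {"x": 0,"y": 0,"z": 0.1,"rx": 0,"ry": 0,"rz": 0,"jaw": 0},
    {"x": 0,"y": 0,"z": 0,"rx": 0,"ry": 0,"rz": 0,"jaw": 0}
  ]
}}

```text
clock: 10.35
tool_pos: [0.6143, -0.1507, 0.0776]
eef_rot: [0.994, -0.11, 0.001, 0.0]
contact_force: [1.2, -0.2, 2.0]
opening: 0.004
finger_force: 1.1
```

Request:
{"name": "send_rows", "arguments": {
  "motion": [
    {"x": 0,"y": 0,"z": 0.1,"rx": 0,"ry": 0,"rz": 0,"jaw": 0},
    {"x": 0,"y": 0,"z": 0.1,"rx": 0,"ry": 0,"rz": 0,"jaw": 0},
    {"x": 0,"y": 0,"z": 0,"rx": 0,"ry": 0,"rz": 0,"jaw": 0},
    {"x": 0,"y": 0,"z": 0,"rx": 0,"ry": 0,"rz": 0,"jaw": 0},
    {"x": 0,"y": 0,"z": 0,"rx": 0,"ry": 0,"rz": 0,"jaw": 0}
  ]
}}

```text
clock: 10.85
tool_pos: [0.6129, -0.1503, 0.0749]
eef_rot: [0.994, -0.11, -0.001, -0.0]
contact_force: [-0.5, 0.6, -0.9]
opening: 0.004
finger_force: 0.0
```

Snapped; confirm flush contact, then move to the front (-13.6 cm along tool x).

Request:
{"name": "send_rows", "arguments": {
  "motion": [
    {"x": 0,"y": 0,"z": 0.1,"rx": 0,"ry": 0,"rz": 0,"jaw": 0},
    {"x": 0,"y": 0,"z": 0.1,"rx": 0,"ry": 0,"rz": 0,"jaw": 0},
    {"x": 0,"y": 0,"z": 0.1,"rx": 0,"ry": 0,"rz": 0,"jaw": 0},
    {"x": 0,"y": 0,"z": 0,"rx": 0,"ry": 0,"rz": 0,"jaw": 0},
    {"x": 0,"y": 0,"z": 0,"rx": 0,"ry": 0,"rz": 0,"jaw": 0}
  ]
}}

```text
clock: 11.35
tool_pos: [0.6133, -0.1504, 0.0734]
eef_rot: [0.994, -0.11, 0.0, -0.0]
contact_force: [-2.3, -0.2, 8.4]
opening: 0.007
finger_force: 4.4
```

Request:
{"name": "send_rows", "arguments": {
  "motion": [
    {"x": 0,"y": 0,"z": -2.5,"rx": 0,"ry": 0,"rz": 0,"jaw": 0},
    {"x": 0,"y": 0,"z": -1.5,"rx": 0,"ry": 0,"rz": 0,"jaw": 0},
    {"x": -4,"y": 0,"z": 0,"rx": 0,"ry": 0,"rz": 0,"jaw": 0},
    {"x": -4,"y": 0,"z": 0,"rx": 0,"ry": 0,"rz": 0,"jaw": 0},
    {"x": -4,"y": 0,"z": 0,"rx": 0,"ry": 0,"rz": 0,"jaw": 0}
  ]
}}

```text
clock: 11.85
tool_pos: [0.4954, -0.1239, 0.1128]
eef_rot: [0.994, -0.11, 0.001, 0.0]
contact_force: [0.4, 0.3, -0.8]
opening: 0.008
finger_force: 0.0
```

Request:
{"name": "send_rows", "arguments": {
  "motion": [
    {"x": -1.6,"y": 0,"z": 0,"rx": 0,"ry": 0,"rz": 0,"jaw": 0},
    {"x": 0,"y": 0,"z": 1.5,"rx": 0,"ry": 0,"rz": 0,"jaw": 0},
    {"x": 0,"y": 0,"z": 0.8,"rx": 0,"ry": 0,"rz": 0,"jaw": 0},
    {"x": 0,"y": 0,"z": 0,"rx": 0,"ry": 0,"rz": 0,"jaw": 0},
    {"x": 0,"y": 0,"z": 0,"rx": 0,"ry": 0,"rz": 0,"jaw": 0}
  ]
}}

```text
clock: 12.35
tool_pos: [0.4813, -0.1208, 0.0892]
eef_rot: [0.994, -0.11, 0.0, 0.0]
contact_force: [-0.2, 0.7, -0.2]
opening: 0.009
finger_force: 0.0
```

Run:
```python
from h import *
to(*P['front'],.073)
```

```text
t 12.35 pos [ 0.4813 -0.1208  0.0892] yaw -0.221 tilt [ 0.001 -0.    -1.   ] F [-0.2  0.7 -0.2] open 0.009 tool shift cm [-0.12  0.02  1.62]
```

Request:
{"name": "send_rows", "arguments": {
  "motion": [
    {"x": -0.1,"y": 0,"z": 0.3,"rx": 0,"ry": 0,"rz": 0,"jaw": 0},
    {"x": 0,"y": 0,"z": 0.2,"rx": 0,"ry": 0,"rz": 0,"jaw": 0},
    {"x": 0,"y": 0,"z": 0.2,"rx": 0,"ry": 0,"rz": 0,"jaw": 0},
    {"x": 0,"y": 0,"z": 0.2,"rx": 0,"ry": 0,"rz": 0,"jaw": 0},
    {"x": 0,"y": 0,"z": 0.1,"rx": 0,"ry": 0,"rz": 0,"jaw": 0}
  ]
}}

```text
clock: 12.85
tool_pos: [0.4792, -0.1203, 0.0795]
eef_rot: [0.994, -0.11, -0.0, -0.0]
contact_force: [-2.3, 0.7, 6.7]
opening: 0.003
finger_force: 3.1
```

Request:
{"name": "send_rows", "arguments": {
  "motion": [
    {"x": 0,"y": 0,"z": 0.1,"rx": 0,"ry": 0,"rz": 0,"jaw": 0},
    {"x": 0,"y": 0,"z": 0.1,"rx": 0,"ry": 0,"rz": 0,"jaw": 0},
    {"x": 0,"y": 0,"z": 0.1,"rx": 0,"ry": 0,"rz": 0,"jaw": 0},
    {"x": 0,"y": 0,"z": 0.1,"rx": 0,"ry": 0,"rz": 0,"jaw": 0},
    {"x": 0,"y": 0,"z": 0,"rx": 0,"ry": 0,"rz": 0,"jaw": 0}
  ]
}}

```text
clock: 13.35
tool_pos: [0.4802, -0.1205, 0.075]
eef_rot: [0.994, -0.11, 0.0, 0.0]
contact_force: [0.2, 0.1, -0.7]
opening: 0.007
finger_force: 0.0
```

Request:
{"name": "send_rows", "arguments": {
  "motion": [
    {"x": 0,"y": 0,"z": 0.1,"rx": 0,"ry": 0,"rz": 0,"jaw": 0},
    {"x": 0,"y": 0,"z": 0.1,"rx": 0,"ry": 0,"rz": 0,"jaw": 0},
    {"x": 0,"y": 0,"z": 0,"rx": 0,"ry": 0,"rz": 0,"jaw": 0},
    {"x": 0,"y": 0,"z": 0,"rx": 0,"ry": 0,"rz": 0,"jaw": 0},
    {"x": 0,"y": 0,"z": 0,"rx": 0,"ry": 0,"rz": 0,"jaw": 0}
  ]
}}

```text
clock: 13.85
tool_pos: [0.48, -0.1204, 0.0734]
eef_rot: [0.994, -0.11, 0.0, 0.0]
contact_force: [0.5, 0.7, 4.2]
opening: 0.008
finger_force: 1.9
```

All four pressed. I'll lift, retreat to the right (tool +y) and check.

Request:
{"name": "send_rows", "arguments": {
  "motion": [
    {"x": 0,"y": 0,"z": -4,"rx": 0,"ry": 0,"rz": 0,"jaw": 0},
    {"x": 0,"y": 0,"z": -4,"rx": 0,"ry": 0,"rz": 0,"jaw": 0},
    {"x": 0,"y": 0,"z": -4,"rx": 0,"ry": 0,"rz": 0,"jaw": 0},
    {"x": 0,"y": 4,"z": -4,"rx": 0,"ry": 0,"rz": 0,"jaw": 0},
    {"x": 0,"y": 4.5,"z": 0,"rx": 0,"ry": 0,"rz": 0,"jaw": 0}
  ]
}}

```text
clock: 14.35
tool_pos: [0.4654, -0.1984, 0.2327]
eef_rot: [0.994, -0.108, 0.005, 0.0]
contact_force: [0.7, -0.8, 0.2]
opening: 0.005
finger_force: 0.0
```

Request:
{"name": "send_rows", "arguments": {
  "motion": [
    {"x": 0,"y": 4.5,"z": 0,"rx": 0,"ry": 0,"rz": 0,"jaw": 0},
    {"x": 0,"y": 4.5,"z": 0,"rx": 0,"ry": 0,"rz": 0,"jaw": 0},
    {"x": 0,"y": 4.5,"z": 0,"rx": 0,"ry": 0,"rz": 0,"jaw": 0},
    {"x": 0,"y": 4.5,"z": 0,"rx": 0,"ry": 0,"rz": 0,"jaw": 0},
    {"x": 0,"y": 4.5,"z": 0,"rx": 0,"ry": 0,"rz": 0,"jaw": 0}
  ]
}}

```text
clock: 14.85
tool_pos: [0.4118, -0.4197, 0.2282]
eef_rot: [0.994, -0.11, -0.0, -0.0]
contact_force: [0.6, -0.8, 0.7]
opening: 0.003
finger_force: 0.0
```

Run:
```python
from h import *
to(.4,-.4,.25)
a=snapshot('scene')['img'][90:225,170:310,::-1];b=snapshot('top')['img'][165:300,315:455,::-1]
cv2.imwrite('pics/p3.png',cv2.resize(np.hstack([a,b]),None,fx=2.8,fy=2.8,interpolation=2))
```

```text
t 14.85 pos [ 0.4118 -0.4197  0.2282] yaw -0.221 tilt [-0.     0.001 -1.   ] F [ 0.6 -0.8  0.7] open 0.003 tool shift cm [-1.59 -1.67 -2.17]
```

View pics/p3.png

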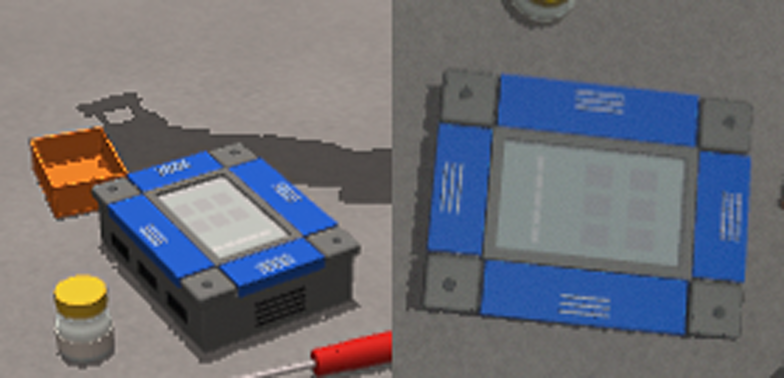

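The right, back and front sections look flush. The left section shows a dark blue edge at about (280,280), so I'll zoom in.

Run:
```python
from h import *
s=snapshot('scene')['img'][135:225,195:305,::-1]
cv2.imwrite('pics/p4.png',cv2.resize(s,None,fx=6.5,fy=6.5,interpolation=2))
```

```text
(no output)
```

View pics/p4.png

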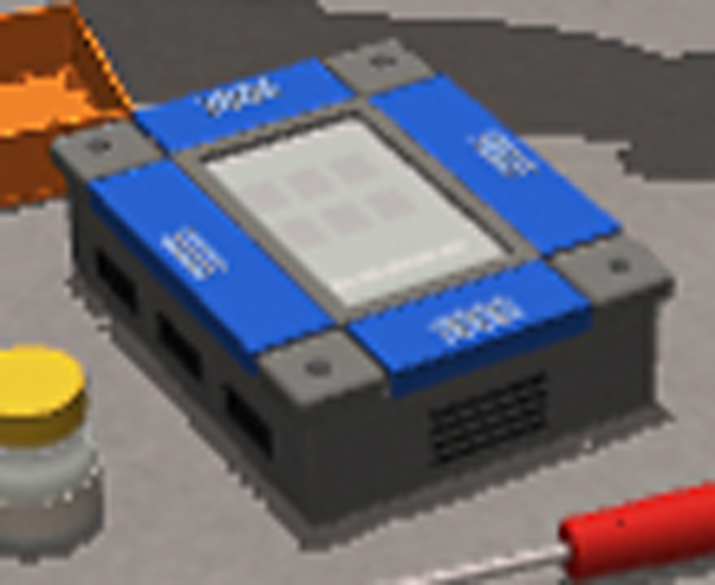

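All four top faces line up with the corner blocks. The dark blue strip is just the left section's 4 mm side face, running from (390,375) to (590,305) level with the block tops.

```bash
python3 -c "
from plant import *
print(finish_job())"
```

```text
the job is handed in; nothing more can be done
None
```

All four blue rim sections are snapped shut flush with the grey corners, with the unit where it was and the screwdriver, jar and tray left alone; the job is handed in (about 15 s on the robot's clock), but no verdict was returned.

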